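# Scan a tablet jar, then open it in its bracing nest

## Robot

A 6-joint arm with a two-finger parallel gripper is mounted at the origin on the work surface. World frame = base frame: x ahead of the robot, y to its left, z up, the work surface at z = 0. Lengths are in m, angles in degrees, forces in N, time in s.
With the tool pointing down it reaches from about 0.4 to 0.825 m from the base axis. Payload 7 kg.
Tool frame: the origin (TCP) lies at the very end of the fingers, on their centre line; the grasp point (between the pads) lies 19 mm behind it (r.grasp_offset is the z of the grasp point in the tool frame, in m); z points along the fingers, y is the direction in which the jaws open and shut (so a half turn about z gives the same grasp; the last joint's range is limited). The gripper opens to 88 mm and grips with 3 to 60 N. Pads are 19 mm wide; open, the fingers measure 130 mm over their backs; the gripper's body (78 mm by 193 mm) begins 47 mm behind the grasp point.
Start: joints at [16.507, 20.546, 0.682, 0, -70.136, -16.507], TCP at [0.675, -0, 0.227] pointing down, gripper open.
Joint ranges: [-176.03, 176.03], [-82.01, 121.73], [-58.28, 71.71], [-173.87, 95.51], [-174.79, -0.11], [-173.66, 173.66]. Speed limits (degrees/s): [136.94, 136.94, 172.46, 180, 180, 180].

## Interface

Orientations are given as [roll, pitch, yaw] about the fixed x, y, z axes, in that order (R = Rz(yaw) Ry(pitch) Rx(roll)).
In Python, from plant import r gives the robot as it stands.
- The arm moves only by the tool carry_out, never from a script. Its argument "plan" is a list of rows, each a list of 6 numbers: the shift along the world's x, y, z in m, then the turn, a rotation vector about the world's x, y, z in rad. In form: [[tx, ty, tz, wx, wy, wz], ...]. A call has 1 to 12 rows; each row shifts and turns the pose as measured when the row begins; what a row does not reach is not made up. A row lasts 1/12 s, in which the tool goes at most 41.7 mm and 7.16 degrees, less where a joint would pass 70% of its speed; a pose out of reach is approached as far as the arm can. A call with a gripper value outside its range is refused whole. "fingers" is the closure, from -1 (fully open) to 1 (shut), set as the call begins (left out, the last holds). The fingers move at their own pace and stop on an object; "force" is the grip in N (left out, the last holds). Time passes only in rows, so rows that do not move let the fingers close. It gives the time, the measured TCP pose, the force and the opening at its end, in the units of the state.
- r.get_state(): the state, without advancing time (a new reading comes with each control period).
- r.capture(name): name is "scene" or "side" or "wrist"; returns the picture (400x640x3 uint8, red, green, blue); there is no depth.
- r.camera_model(name): a dict with "fov_y" (degrees; the focal length in pixels is half the picture's height over the tangent of half this angle, whatever the lens; pixels are square), "cx", "cy" (the principal point, pixels), "R" (3x3) and "t" (3): a world point X has camera coordinates R X + t; the wrist camera has in their place "mount" (4x4, takes a point from camera to tool coordinates, whose origin is the TCP and whose axes are the flange's). Camera axes: x right, y down, z forward; pixel columns grow to the right and rows downward; lengths in m; the calibration is good to about 2 mm. A picture is of the moment at which its call begins: read the wrist's pose just before it. camera_model takes no time and is no camera call.
- r.close_job(): hands the job in, once; it reports no verdict.
The state is a dict: "time_s": time; "joints": joint angles; "qd": joint speeds; "joint_torque": joint torques, N m; "tcp_pos": TCP position; "eef_rot": TCP orientation; "contact_force": force on the tool from outside, world axes, zero at the start; "moment": the same for the moment, N m; "gripper_width": finger opening in m.
Only numpy, scipy, OpenCV 4.12 (cv2) and the standard library are available. Lean on these libraries where they do the work, as an engineer would, in place of code of your own. Each camera call takes 0.05 s, during which the arm holds its last target.

## Task

Take the hand scanner out of its cradle, hold it level and steady for two seconds with its red nose aimed squarely at the middle of the amber jar's barcode label from about 6 cm away (not touching the jar), and lay it back in its cradle the same way round. Then, while the blue nest braces the jar, unscrew the tight white cap to the left until its threads let go, and raise it just clear of the jar, leaving the jar down in the nest. Finish while still holding the cap, level, still and straight above the jar's mouth, one to three centimetres over the rim; leave the other things on the table alone.

Things in the scene. Friction and masses are not known exactly. Their poses are not given: they have to be found in the camera images.
- nest: bracing nest, fixed to the table: aluminium base plate 110 x 110 x 8 mm with a square blue wall frame (inside 66 x 66 mm, walls 8 mm thick, top 38 mm above the table) that keeps the jar from turning. Origin at the centre of the plate's underside; z up; its x axis points the same way as the jar's label
- jar_mouth (a point): centre of the jar's round rim, under the cap, on the jar's axis, 104 mm above the jar's underside (112 mm above the table). Axes are the jar's: z up, x out of the face that carries the label
- jar: amber square jar, 62 x 62 mm, body 80 mm tall, neck above it; 0.3 to 0.55 kg; stands on the nest's 8 mm plate, loose with 2 mm play each side (a few degrees of turn). Origin at the centre of its underside
- label (a point): centre of the white barcode label (46 x 34 mm) on the jar's flat side face, 57 mm above the jar's underside; axes of the jar: x points straight out of the label. It looks away from the robot, within about 30 degrees
- cap_center (a point): centre of the white round cap: 54 mm diameter, 24 mm tall, red stripe on top from near the axis towards its own x; z up. Shut, its centre is 5 mm and its skirt's edge 17 mm below the rim; the jar's shoulder is 7 mm under the skirt. Seen from above turn it left (anticlockwise): its x leads the jar's x by 0 to 7 degrees when shut, is let go at 57, meets a stop at 84: turn to about 70
- cap: the same cap, origin at the centre of its skirt's lower edge. Jam-jar type thread: once let go at about 70 degrees, lift straight up at that angle. A springy seal in the jar presses it up against the thread with about 12 N (turning takes roughly 0.2 to 0.5 N m); let go, it may rise 2 mm by itself
- scanner_grip (a point): where to grip the hand scanner, a straight level wand 130 mm long: on the centre line of its grey handle (30 mm wide, 30 mm tall), 16 mm above its underside (46 mm above the table when docked), 65 mm behind the nose. The scanner looks along its own -x; z up. In the cradle the nose points towards the robot, within about 25 degrees
- scanner: the same hand scanner, 0.13 to 0.21 kg, origin on its underside 16 mm below scanner_grip; yellow head at its -x end (40 mm long, 44 mm wide, 34 mm tall) with a red window in the nose
- scanner_nose (a point): centre of the scanner's red window, 65 mm in front (-x) of scanner_grip and 1 mm higher; same axes
- cradle_seat (a point): where scanner_grip lies when docked. Black fixed cradle, plate 150 x 70 x 6 mm, two saddles with seats 30 mm high under the head (45 mm to -x) and the handle's end (50 mm to +x), side cheeks 12 mm higher than the seats, 5 mm play each side; between the saddles 70 mm is free for fingers. Axes: as the scanner's when docked (nose to -x)
- carton_a_center (a point): bystander: small white medicine carton, 100 x 55 x 50 mm, lying flat, blue band; the point is its centre
- carton_b_center (a point): bystander: small white medicine carton, 100 x 55 x 50 mm, lying flat, blue band; the point is its centre
- carton_c_center (a point): bystander: small white medicine carton, 100 x 55 x 50 mm, lying flat, green band; the point is its centre
- spare_jar_center (a point): bystander: round jar with a blue cap, 60 mm diameter, 100 mm tall, standing; the point is its centre
- tape_center (a point): bystander: roll of brown tape lying flat, 100 mm diameter, 48 mm tall; the point is its centre
- marker_center (a point): bystander: black marker pen, 130 x 16 x 14 mm, lying; the point is its centre
Things that resemble listed ones, but are neither listed nor needed, are in the scene too. What is shaped like the scanner but black or pink is not meant. Of the things shaped like the cap, the white one is meant.

How it is judged:
By the outcome, as a careful person would: the job done as asked, in the order asked, and still so for the second after the job is handed in, while the arm keeps its last pose, push and grip.
It also fails if it takes over 67 s, if anything falls off the work surface, if the arm or the gripper's body presses on something with over 40 N, if the wrist force passes 120 N, or if a joint passes its speed limit or range.

## Working session

There is one attempt and no reset: what is moved stays moved. The work goes in short steps, Python scripts to look and compute and a tool call to move; the robot and the scene stay as the last step left them, time stands still between calls to the robot, and variables do not carry over. Pictures are saved under pics/ and viewed, and the job is handed in when it is done.

Besides the shell and the picture viewer there is one more tool, called after "Call:" as name(argument=value, ...) on one line, values as JSON. carry_out: Moves the arm, as the interface text tells. Its arguments: {"type":"object","properties":{"plan":{"type":"array"},"fingers":{"type":"number"},"force":{"type":"number"}},"required":["plan"]}

```bash
ls; mkdir -p pics; python3 - <<'E'
from plant import r
import cv2
s=r.get_state();print(s)
for n in ["scene","side","wrist"]:
    im=r.capture(n);cv2.imwrite(f"pics/{n}0.png",im[:,:,::-1])
    print(n,r.camera_model(n))
print(r.grasp_offset)
E
```

```text
pics
{'time_s': 0.0, 'joints': array([ 1.65063268e+01,  2.05925656e+01,  6.33251145e-01, -2.00492409e-02,
       -7.01356277e+01, -1.65081728e+01]), 'qd': array([ 0.00643051, -0.06745182, -0.05457046,  0.08469292,  0.0135363 ,
       -0.07354887]), 'joint_torque': array([-8.00930356e-04, -5.82726967e+01,  2.93058443e+01,  6.99745238e+00,
        6.93249181e-03, -2.06530804e-04]), 'tcp_pos': array([ 6.74507065e-01, -3.52569356e-05,  2.25606181e-01]), 'eef_rot': array([ 1.79903615e+02, -8.91014885e-03, -9.00086668e+01]), 'contact_force': array([0.42900001, 0.52479889, 0.51813521]), 'moment': array([-0.00178156,  0.03412474,  0.03880336]), 'gripper_width': 0.08773719927692898}
scene {'fov_y': 50.72267692233083, 'cx': 316.6816821704743, 'cy': 201.6255841875191, 'R': array([[-0.08295678,  0.99644793, -0.01448053],
       [ 0.69792546,  0.04771967, -0.71457882],
       [-0.71134958, -0.06938549, -0.69940505]]), 't': array([ 0.05800165, -0.31737088,  1.89486343])}
side {'fov_y': 55.372141791865545, 'cx': 316.92012065597174, 'cy': 199.99690425287142, 'R': array([[ 0.73156035, -0.68177367,  0.00203003],
       [-0.51510694, -0.55466847, -0.65345829],
       [ 0.44663665,  0.47699849, -0.7569598 ]]), 't': array([-0.42057299,  0.35204479,  0.87545751])}
wrist {'fov_y': 59.62616198375596, 'cx': 314.30293912501884, 'cy': 193.6876637630051, 'mount': array([[-6.28730248e-04, -9.52442209e-01, -3.04718628e-01,
         8.20564294e-02],
       [ 9.99999545e-01, -3.80151073e-04, -8.75095941e-04,
        -5.71863946e-04],
       [ 7.17639198e-04, -3.04719040e-01,  9.52442015e-01,
        -1.58388638e-01],
       [ 0.00000000e+00,  0.00000000e+00,  0.00000000e+00,
         1.00000000e+00]])}
-0.0188
```

View pics/scene0.png

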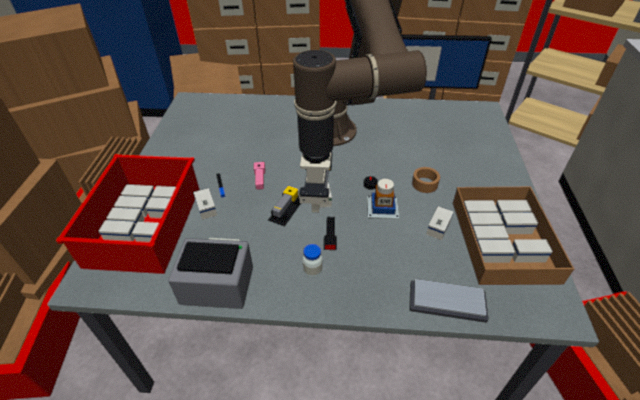

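View pics/side0.png

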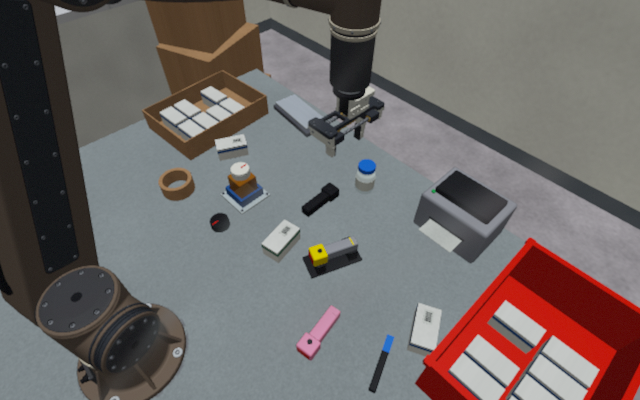

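View pics/wrist0.png

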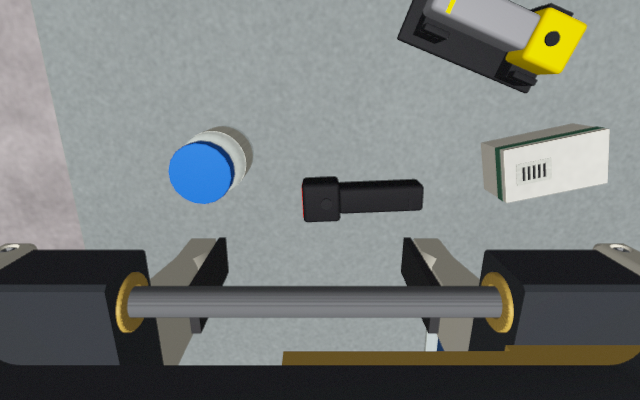

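```bash
cat > h.py <<'E'
import numpy as np, cv2
from scipy.spatial.transform import Rotation as Ro
from scipy.optimize import least_squares
def K(m): 
    f=200/np.tan(np.radians(m["fov_y"]/2)); return np.array([[f,0,m["cx"]],[0,f,m["cy"]],[0,0,1.]])
def ext(m,tcp=None,eul=None):
    if "mount" not in m: return np.array(m["R"]),np.array(m["t"])
    T=np.eye(4);T[:3,:3]=Ro.from_euler('xyz',eul,degrees=True).as_matrix();T[:3,3]=tcp
    C=np.linalg.inv(T@m["mount"]); return C[:3,:3],C[:3,3]
def P(m,*a):
    R,t=ext(m,*a); return K(m)@np.c_[R,t]
def proj(Pm,X):
    X=np.atleast_2d(X); q=np.c_[X,np.ones(len(X))]@Pm.T; return q[:,:2]/q[:,2:]
def tri(Ps,uvs):
    A=[]
    for Pm,(u,v) in zip(Ps,uvs): A+= [u*Pm[2]-Pm[0], v*Pm[2]-Pm[1]]
    A=np.array(A); A/=np.linalg.norm(A[:,:3],axis=1)[:,None]
    X=np.linalg.lstsq(A[:,:3],-A[:,3],rcond=None)[0]
    return X,[np.round(proj(Pm,X)[0]-uv,1) for Pm,uv in zip(Ps,uvs)]
def onz(Pm,uv,z):
    A=np.array([uv[0]*Pm[2]-Pm[0],uv[1]*Pm[2]-Pm[1]])
    return np.r_[np.linalg.solve(A[:,:2],-A[:,3]-A[:,2]*z),z]
def crop(im,u0,v0,w,h,s,fn):
    c=cv2.resize(im[v0:v0+h,u0:u0+w],None,fx=s,fy=s,interpolation=cv2.INTER_CUBIC); cv2.imwrite(fn,c)
E
python3 - <<'E'
import cv2
from h import *
s=cv2.imread("pics/scene0.png");d=cv2.imread("pics/side0.png")
a=cv2.resize(s[160:240,260:410],None,fx=5,fy=5,interpolation=2);cv2.imwrite("pics/c1.png",a)
a=cv2.resize(d[150:280,205:365],None,fx=4.5,fy=4.5,interpolation=2);cv2.imwrite("pics/c2.png",a)
E
```

```text
(no output)
```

View pics/c1.png

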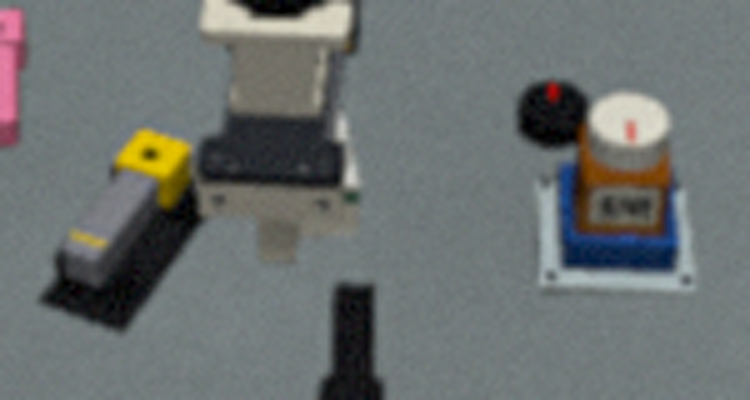

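View pics/c2.png

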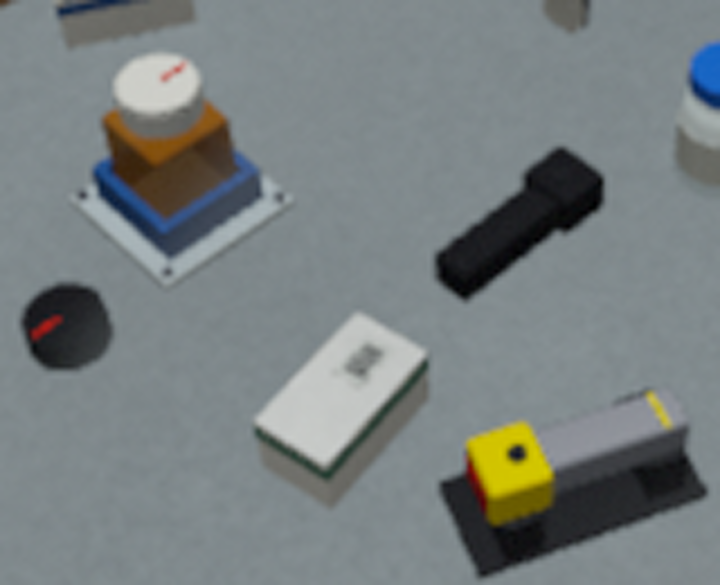

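```bash
cat > m1.py <<'E'
from plant import r
from h import *
s=P(r.camera_model("scene"));d=P(r.camera_model("side"))
S=lambda u,v:(u/5+260-.4,v/5+160-.4); D=lambda u,v:(u/4.5+205-.4,v/4.5+150-.4)
for n,a,b in [("dot",S(151,153),D(517,453)),("stripe",S(88,240),D(659,409)),("captop",S(628,120),D(158,85)),
  ("hole1",S(546,181),D(168,271)),("hole2",S(551,275),D(279,198)),("hole4",S(687,280),None),("holeL",None,D(84,198)),
  ("stripeIn",S(631,122+18),D(167,77)),("stripeOut",S(631,122),D(186,66))]:
    if a and b: print(n,*tri([s,d],[a,b]))
    else: print(n, onz(s if a else d,a or b,0.008))
# wrist
t=[6.74507065e-01, -3.52569356e-05,  2.25606181e-01];e=[179.903615,-.0089,-90.00867]
w=P(r.camera_model("wrist"),t,e)
print("dot wrist onz.065",onz(w,(552,38),.065),onz(w,(450,5),.062))
E
python3 m1.py
```

```text
dot [ 0.47354408 -0.11629947  0.06732385] [array([-0.4,  0.2]), array([-0.5, -0.3])]
stripe [ 0.55829051 -0.14899588  0.06184621] [array([-0.2,  0.1]), array([-0.2, -0.1])]
captop [0.47333661 0.21993576 0.11921092] [array([-0.2,  0.2]), array([-0.3, -0.2])]
hole1 [0.42678669 0.17102679 0.01339833] [array([-0.3,  0.2]), array([-0.4, -0.2])]
hole2 [0.52183077 0.17407556 0.01127784] [array([-0.4,  0.2]), array([-0.4, -0.3])]
hole4 [0.51567427 0.27207462 0.008     ]
holeL [0.42488129 0.26658666 0.008     ]
stripeIn [0.48502564 0.22421408 0.11351956] [array([ 0.4, -0.3]), array([0.4, 0.3])]
stripeOut [0.4910247  0.21708974 0.12976981] [array([-1.2,  0.9]), array([-1.5, -1. ])]
dot wrist onz.065 [ 0.47526439 -0.11719077  0.065     ] [ 0.56287534 -0.14262987  0.062     ]
```

Call:
carry_out(plan=[[-0.0145,-0.012,0,0,0,0.11],[-0.0145,-0.012,0,0,0,0.11],[-0.0145,-0.012,0,0,0,0.11],[-0.0145,-0.012,0,0,0,0.11],[-0.0145,-0.012,0,0,0,0.11],[-0.0145,-0.012,0,0,0,0.11],[-0.0145,-0.012,0,0,0,0.11],[-0.0145,-0.012,0,0,0,0.11],[-0.0145,-0.012,0,0,0,0.11],[-0.0145,-0.012,0,0,0,0.11],[-0.0145,-0.012,0,0,0,0.11],[0,0,0,0,0,0]], fingers=-1, force=25)

```text
time_s: 1.15
tcp_pos: [0.505, -0.1362, 0.2201]
eef_rot: [179.6, 0.2, -17.1]
contact_force: [-0.7, -0.7, -0.7]
gripper_width: 0.0876
```

```bash
cat > snap.py <<'E'
import sys,json
from plant import r
from h import *
n=sys.argv[1]
for c in sys.argv[2:]:
    s=r.get_state(); im=r.capture(c); cv2.imwrite(f"pics/{n}_{c}.png",im[:,:,::-1])
    m=r.camera_model(c); np.save(f"pics/{n}_{c}.npy",P(m,s["tcp_pos"],s["eef_rot"]) if c=="wrist" else P(m))
print(round(s["time_s"],2),np.round(s["tcp_pos"],4),np.round(s["eef_rot"],2),np.round(s["joints"],1),np.round(s["contact_force"],1),round(s["gripper_width"],4))
E
python3 snap.py a wrist
```

```text
1.15 [ 0.505  -0.1362  0.2201] [179.56   0.24 -17.1 ] [  6.7   6.6 -18.8   0.3 -64.9  66.1] [-0.7 -0.7 -0.7] 0.0876
```

View pics/a_wrist.png

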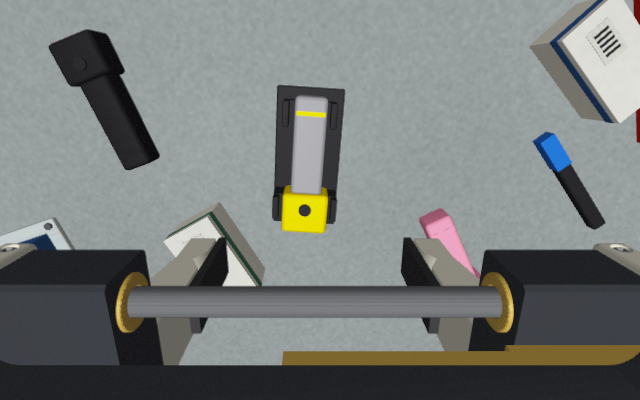

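```bash
cat > m2.py <<'E'
from plant import r
from h import *
s=P(r.camera_model("scene"));d=P(r.camera_model("side"));w=np.load("pics/a_wrist.npy")
im=cv2.imread("pics/a_wrist.png");crop(im,250,70,130,170,3.4,"pics/c3.png")
S=lambda u,v:(u/5+260-.4,v/5+160-.4); D=lambda u,v:(u/4.5+205-.4,v/4.5+150-.4)
a=tri([s,d,w],[S(151,153),D(517,453),(304.5,210.5)]);b=tri([s,d,w],[S(88,240),D(659,409),(311,114)])
print(a,b); v=b[0]-a[0];print(np.degrees(np.arctan2(v[1],v[0])),np.linalg.norm(v))
for z in (.062,.066): print(onz(w,(304.5,210.5),z),onz(w,(311,114),z))
E
python3 m2.py
```

```text
(array([ 0.47430097, -0.1165518 ,  0.06695953]), [array([-0.5,  0.4]), array([-0.2, -0.3]), array([-0.4,  1.5])]) (array([ 0.55863439, -0.14925808,  0.06188101]), [array([-0.3,  0.1]), array([-0.1, -0.1]), array([-0.4,  0.8])])
-21.197349663537086 0.09059590572217156
[ 0.47386035 -0.11668634  0.062     ] [ 0.55916758 -0.14983925  0.062     ]
[ 0.47527075 -0.11722233  0.066     ] [ 0.55949874 -0.14995582  0.066     ]
```

View pics/c3.png

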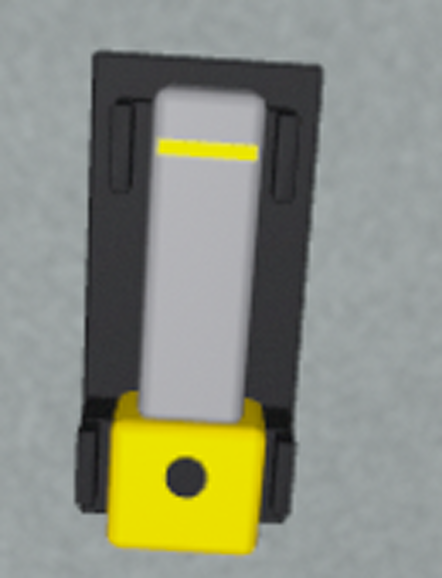

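```bash
python3 - <<'E'
from h import *
w=np.load("pics/a_wrist.npy")
e=onz(w,(312.0,95.5),.060);n=onz(w,(303.5,231.3),.064);v=(e-n)[:2]
print(e,n,np.linalg.norm(v),np.degrees(np.arctan2(v[1],v[0])),(e+n)/2)
f=lambda u,v:(u/3.4+250-.35,v/3.4+70-.35)
for z,pts in [(.006,[(95,53),(322,66)]),(.042,[(120,100),(285,107),(90,430),(285,442)]),(.061,[(155,150),(258,155),(142,400),(243,405)])]:
    for p in pts: print(z,onz(w,f(*p),z).round(4))
E
```

```text
[ 0.57392234 -0.15534817  0.06      ] [ 0.45412935 -0.10943264  0.064     ] 0.1282910562478233 -20.97135912681719 [ 0.51402585 -0.13239041  0.062     ]
0.006 [ 0.5919 -0.1242  0.006 ]
0.006 [ 0.5683 -0.1882  0.006 ]
0.042 [ 0.5776 -0.1301  0.042 ]
0.042 [ 0.5625 -0.1728  0.042 ]
0.042 [ 0.4902 -0.0913  0.042 ]
0.042 [ 0.4693 -0.1457  0.042 ]
0.061 [ 0.5634 -0.1365  0.061 ]
0.061 [ 0.5542 -0.1619  0.061 ]
0.061 [ 0.4996 -0.1118  0.061 ]
0.061 [ 0.4898 -0.1383  0.061 ]
```

```bash
cat > go.py <<'E'
import sys
from plant import r
from h import *
# target x y z yaw(tool eul yaw with roll 180)
x,y,z,yaw=map(float,sys.argv[1:5])
s=r.get_state()
R=Ro.from_euler('xyz',s["eef_rot"],degrees=True);T=Ro.from_euler('xyz',[180,0,yaw],degrees=True)
print("t",round(s["time_s"],2),"pos",np.round(s["tcp_pos"],4),"rot",np.round(s["eef_rot"],2),"F",np.round(s["contact_force"],1),"M",np.round(s["moment"],2),"w",round(s["gripper_width"],4))
print("d",np.round(np.array([x,y,z])-s["tcp_pos"],4),"rv",np.round((T*R.inv()).as_rotvec(),4),"J",np.round(s["joints"],0))
E
python3 go.py .514 -.1324 .027 -21
```

```text
t 1.2 pos [ 0.5061 -0.1357  0.2202] rot [179.56   0.2  -17.43] F [ 0.4  1.  -0.3] M [-0.09  0.01  0.03] w 0.0876
d [ 0.0079  0.0033 -0.1932] rv [ 0.006  -0.0059 -0.0623] J [  7.   7. -19.   0. -65.  66.]
```

Call:
carry_out(plan=[[0.008,0.003,-0.02,0.006,-0.006,-0.062],[0,0,-0.03,0,0,0],[0,0,-0.03,0,0,0],[0,0,-0.02,0,0,0],[0,0,0,0,0,0],[0,0,0,0,0,0]])

```text
time_s: 1.7
tcp_pos: [0.5177, -0.1317, 0.1191]
eef_rot: [-179.9, -0.4, -21.8]
contact_force: [0.3, 0.3, 2.0]
gripper_width: 0.0877
```

```bash
python3 go.py .514 -.1324 .027 -21
```

```text
t 1.7 pos [ 0.5177 -0.1317  0.1191] rot [-179.85   -0.37  -21.83] F [0.3 0.3 2. ] M [-0.15  0.03 -0.05] w 0.0877
d [-0.0037 -0.0007 -0.0921] rv [-0.0001  0.0069  0.0144] J [  7.  13. -26.   0. -51.  61.]
```

Call:
carry_out(plan=[[-0.0035,-0.0005,-0.02,0,0.006,0.014],[0,0,-0.025,0,0,0],[0,0,-0.025,0,0,0],[0,0,-0.012,0,0,0],[0,0,0,0,0,0],[0,0,0,0,0,0]])

```text
time_s: 2.2
tcp_pos: [0.5225, -0.1309, 0.0428]
eef_rot: [-179.8, -0.7, -21.1]
contact_force: [0.0, -0.2, 0.7]
gripper_width: 0.0875
```

```bash
python3 go.py .514 -.1324 .027 -21; python3 snap.py b wrist side; python3 - <<'E'
from h import *
a=cv2.imread("pics/b_side.png");crop(a,260,180,140,110,4,"pics/c4.png")
E
```

```text
t 2.2 pos [ 0.5225 -0.1309  0.0428] rot [-179.78   -0.71  -21.1 ] F [ 0.  -0.2  0.7] M [-0.04  0.08 -0.06] w 0.0875
d [-0.0085 -0.0015 -0.0158] rv [0.0008 0.0129 0.0017] J [  7.  19. -30.   0. -41.  62.]
2.25 [ 0.5228 -0.1309  0.0431] [-179.75   -0.74  -21.1 ] [  6.9  18.6 -30.1   0.2 -40.5  61.9] [-0.8  0.2  0.9] 0.0876
```

View pics/b_wrist.png

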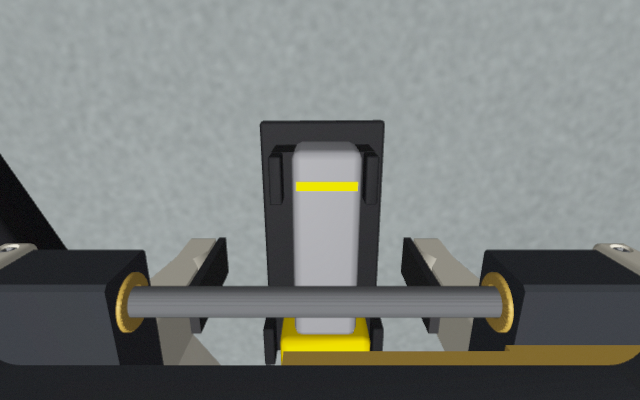

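View pics/c4.png

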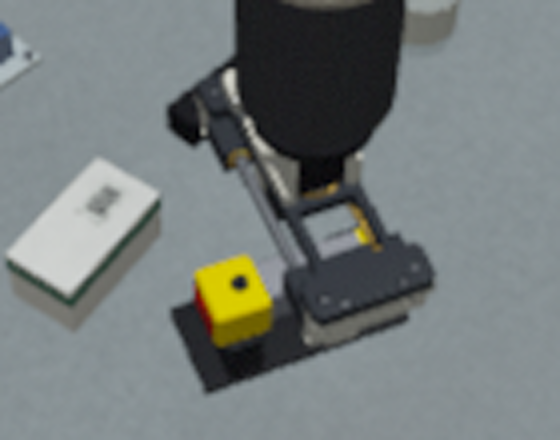

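Call:
carry_out(plan=[[-0.008,-0.0015,0.0,0,0.013,0],[-0.001,0,-0.008,0,0.002,0],[-0.001,0,-0.007,0,0.002,0],[0,0,0,0,0,0]])

```text
time_s: 2.63
tcp_pos: [0.5147, -0.1323, 0.0315]
eef_rot: [-179.9, -0.2, -21.1]
contact_force: [0.6, -0.4, -0.3]
gripper_width: 0.0875
```

```bash
python3 go.py .514 -.1324 .027 -21
```

```text
t 2.63 pos [ 0.5147 -0.1323  0.0315] rot [-1.7993e+02 -1.7000e-01 -2.1100e+01] F [ 0.6 -0.4 -0.3] M [-0.09  0.14 -0.04] w 0.0875
d [-0.0007 -0.0001 -0.0045] rv [-0.0001  0.0032  0.0017] J [  7.  19. -31.   0. -39.  62.]
```

Call:
carry_out(plan=[[-0.001,0,-0.0045,0,0.004,0.002],[0,0,0,0,0,0],[0,0,0,0,0,0]])

```text
time_s: 2.88
tcp_pos: [0.5134, -0.1324, 0.0263]
eef_rot: [180.0, 0.1, -21.0]
contact_force: [0.4, 0.7, -0.0]
gripper_width: 0.0875
```

Call:
carry_out(plan=[[0,0,0,0,0,0],[0,0,0,0,0,0],[0,0,0,0,0,0],[0,0,0,0,0,0],[0,0,0,0,0,0],[0,0,0,0,0,0],[0,0,0,0,0,0],[0,0,0,0,0,0]], fingers=1, force=25)

```text
time_s: 3.55
tcp_pos: [0.5138, -0.1324, 0.0265]
eef_rot: [180.0, 0.1, -21.0]
contact_force: [-0.4, 0.4, -0.3]
gripper_width: 0.0397
```

```bash
python3 go.py .514 -.1324 .027 -21
```

```text
t 3.55 pos [ 0.5138 -0.1324  0.0265] rot [ 1.7997e+02  6.0000e-02 -2.0970e+01] F [-0.4  0.4 -0.3] M [-0.08  0.03  0.02] w 0.0397
d [0.0002 0.     0.0005] rv [ 0.0002 -0.0012 -0.0006] J [  7.  20. -31.   0. -39.  62.]
```

Call:
carry_out(plan=[[0,0,0,0,0,0],[0,0,0,0,0,0],[0,0,0,0,0,0],[0,0,0,0,0,0],[0,0,0,0,0,0],[0,0,0,0,0,0]])

```text
time_s: 4.05
tcp_pos: [0.5138, -0.1324, 0.0266]
eef_rot: [180.0, 0.1, -21.0]
contact_force: [-0.1, -0.2, 0.2]
gripper_width: 0.0298
```

```bash
python3 go.py .514 -.1324 .027 -21; python3 snap.py c scene side; cp pics/c_scene.png pics/t.png;python3 - <<'E'
from h import *
s=cv2.imread("pics/c_scene.png");crop(s,360,170,60,55,12,"pics/c5.png")
d=cv2.imread("pics/c_side.png");crop(d,215,155,60,65,9,"pics/c6.png")
E
```

```text
t 4.05 pos [ 0.5138 -0.1324  0.0266] rot [ 1.7997e+02  5.0000e-02 -2.0960e+01] F [-0.1 -0.2  0.2] M [-0.06  0.03 -0.03] w 0.0298
d [0.0002 0.     0.0004] rv [ 0.0002 -0.0011 -0.0006] J [  7.  20. -31.   0. -39.  62.]
4.1 [ 0.5138 -0.1324  0.0266] [ 1.7997e+02  6.0000e-02 -2.0970e+01] [  6.7  19.8 -31.2   0.  -39.1  62.3] [-0.7 -0.4 -0.3] 0.0299
```

View pics/c5.png

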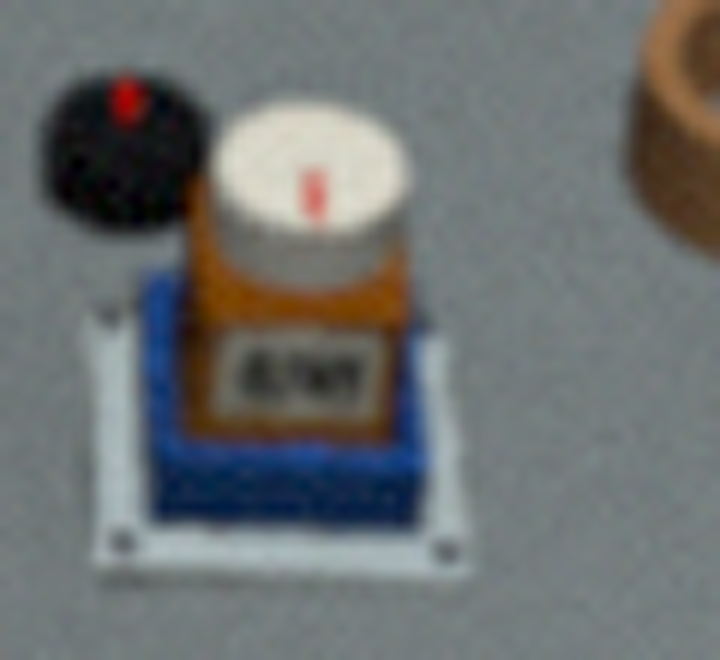

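View pics/c6.png

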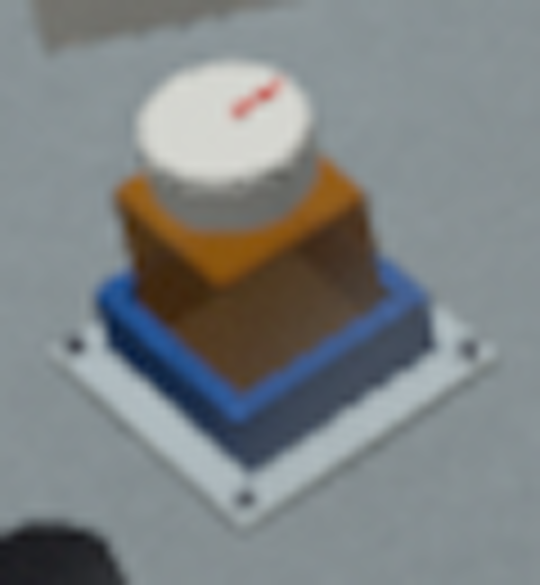

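Call:
carry_out(plan=[[0,0,0.01,0,0,0],[0,0,0.02,0,0,0],[0,0,0.035,0,0,0],[0,0,0.035,0,0,0],[0,0,0.035,0,0,0],[-0.006,0.02,0.03,0,0,0.05],[-0.01,0.035,0.02,0,0,0.08],[-0.01,0.035,0.01,0,0,0.08],[-0.01,0.035,0,0,0,0.08],[-0.01,0.035,0,0,0,0.08],[-0.01,0.03,0,0,0,0.05],[0,0,0,0,0,0]])

```text
time_s: 5.15
tcp_pos: [0.4485, 0.0627, 0.2373]
eef_rot: [180.0, 0.1, 3.8]
contact_force: [0.1, -0.4, -1.6]
gripper_width: 0.0298
```

Call:
carry_out(plan=[[0,0,0,0,0,0],[0,0,0,0,0,0]])

```text
time_s: 5.32
tcp_pos: [0.4474, 0.0643, 0.2387]
eef_rot: [-180.0, -0.0, 4.1]
contact_force: [0.5, -0.2, -2.9]
gripper_width: 0.0299
```

```bash
python3 go.py .629 .22 .045 2; python3 snap.py d wrist side
```

```text
t 5.32 pos [0.4474 0.0643 0.2387] rot [-179.97   -0.      4.09] F [ 0.5 -0.2 -2.9] M [-0.22  0.05 -0.03] w 0.0299
d [ 0.1816  0.1557 -0.1937] rv [-0.0005  0.     -0.0364] J [ 33.  -2. -25.  -0. -67.  61.]
5.37 [0.4476 0.0639 0.2387] [-179.98   -0.      4.03] [ 33.2  -1.6 -24.9  -0.  -66.7  60.8] [ 1.1 -0.2 -2.1] 0.0301
```

View pics/d_wrist.png

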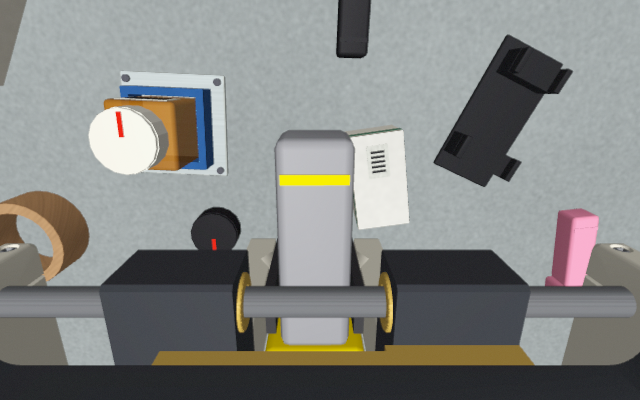

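View pics/d_side.png

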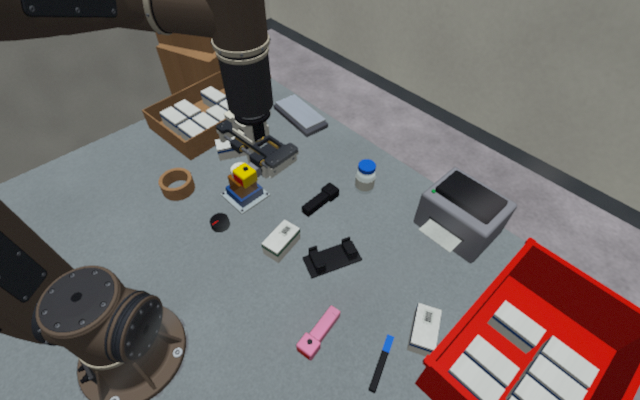

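```bash
python3 - <<'E'
from h import *
a=cv2.imread("pics/d_wrist.png");crop(a,80,60,160,130,5,"pics/c7.png")
E
```

```text
(no output)
```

View pics/c7.png

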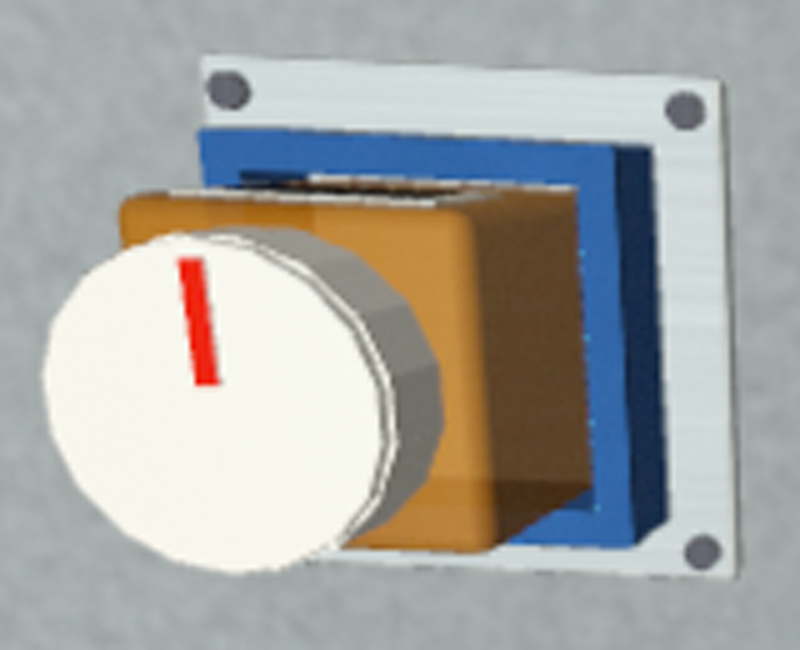

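```bash
cat > m3.py <<'E'
from h import *
w=np.load("pics/d_wrist.npy");f=lambda u,v:(u/5+80-.4,v/5+60-.4)
an=lambda a,b:np.degrees(np.arctan2(*( (b-a)[[1,0]])))
h=[onz(w,f(*p),.008) for p in [(229,90),(686,110),(703,552)]]
print("holes",np.round(h,4),"centre",(h[0]+h[2])/2,an(h[2],h[1]),an(h[1],h[0])-90,np.linalg.norm(h[0]-h[1]),np.linalg.norm(h[2]-h[1]))
for z in(.117,.119): print("cap",onz(w,f(218,402),z), [onz(w,f(*p),z).round(4) for p in [(208,383),(192,260)]])
print("stripe yaw",an(onz(w,f(208,383),.119),onz(w,f(192,260),.119)))
g=[onz(w,f(*p),.087) for p in [(476,260),(493,520)]];print("jar right edge yaw",an(g[1],g[0]),g)
g=[onz(w,f(*p),.088) for p in [(165,194),(430,206)]];print("jar front edge yaw",an(g[1],g[0])-90,g)
g=[onz(w,f(*p),.038) for p in [(200,130),(614,146),(636,546)]];print("frame",g,an(g[1],g[0])-90,an(g[2],g[1]),(g[0]+g[2])/2)
E
python3 m3.py
```

```text
holes [[0.5215 0.2713 0.008 ]
 [0.5243 0.1747 0.008 ]
 [0.4279 0.1721 0.008 ]] centre [0.4747016  0.22169833 0.008     ] 1.5281291655639615 1.6560065917814342 0.09660137227547513 0.09650499878175593
cap [0.47583131 0.22118472 0.117     ] [array([0.4788, 0.2225, 0.117 ]), array([0.498 , 0.2232, 0.117 ])]
cap [0.47621978 0.22010837 0.119     ] [array([0.4792, 0.2214, 0.119 ]), array([0.4983, 0.2221, 0.119 ])]
stripe yaw 1.9459011179496855
jar right edge yaw 0.9680414054418195 [array([0.49807431, 0.19026376, 0.087     ]), array([0.4519199 , 0.18948389, 0.087     ])]
jar front edge yaw 1.5351469693857638 [array([0.50550389, 0.24248436, 0.088     ]), array([0.50671477, 0.19730167, 0.088     ])]
frame [array([0.51427051, 0.26217339, 0.038     ]), array([0.51700157, 0.18093035, 0.038     ]), array([0.43605356, 0.17840201, 0.038     ])] 1.9253277974343632 1.7890027892035365 [0.47516203 0.2202877  0.038     ]
```

Call:
carry_out(plan=[[0.02,0.015,0,0,0,-0.02],[0.025,0.022,0,0,0,-0.02],[0.025,0.022,0,0,0,0],[0.025,0.022,0,0,0,0],[0.025,0.022,0,0,0,0],[0.025,0.022,0,0,0,0],[0.022,0.02,-0.01,0,0,0],[0.01,0.01,-0.025,0,0,0],[0,0,-0.03,0,0,0],[0,0,-0.03,0,0,0],[0,0,-0.02,0,0,0],[0,0,0,0,0,0]])

```text
time_s: 6.42
tcp_pos: [0.639, 0.207, 0.1128]
eef_rot: [179.7, 0.3, -0.2]
contact_force: [-1.1, -1.2, -3.0]
gripper_width: 0.0294
```

```bash
python3 go.py .6308 .2251 .0446 1.6
```

```text
t 6.42 pos [0.639  0.207  0.1128] rot [179.72   0.31  -0.23] F [-1.1 -1.2 -3. ] M [-0.21  0.21 -0.  ] w 0.0294
d [-0.0082  0.0181 -0.0682] rv [ 0.0049 -0.0053  0.0319] J [ 35.  25.  -8.   0. -57.  55.]
```

Call:
carry_out(plan=[[-0.004,0.009,-0.01,0.003,-0.003,0.016],[-0.004,0.009,-0.02,0.002,-0.002,0.016],[0,0,-0.02,0,0,0],[0,0,-0.01,0,0,0],[0,0,0,0,0,0],[0,0,0,0,0,0]])

```text
time_s: 6.92
tcp_pos: [0.6354, 0.2181, 0.0525]
eef_rot: [179.8, 0.1, 1.1]
contact_force: [0.0, 0.0, -1.1]
gripper_width: 0.0305
```

```bash
python3 go.py .6308 .2251 .0446 1.6
```

```text
t 6.92 pos [0.6354 0.2181 0.0525] rot [1.798e+02 7.000e-02 1.090e+00] F [ 0.   0.  -1.1] M [-0.08 -0.02  0.04] w 0.0305
d [-0.0046  0.007  -0.0079] rv [ 0.0034 -0.0011  0.0088] J [ 36.  29. -11.   0. -50.  55.]
```

Call:
carry_out(plan=[[-0.005,0.007,-0.008,0.003,-0.001,0.009],[0,0,0,0,0,0],[0,0,0,0,0,0]])

```text
time_s: 7.17
tcp_pos: [0.6325, 0.2252, 0.0475]
eef_rot: [-179.9, -0.2, 1.6]
contact_force: [1.2, 0.6, -1.7]
gripper_width: 0.0296
```

```bash
python3 go.py .6308 .2251 .0446 1.6; python3 snap.py e scene side; python3 - <<'E'
from h import *
s=cv2.imread("pics/e_scene.png");crop(s,350,160,70,70,9,"pics/c8.png")
d=cv2.imread("pics/e_side.png");crop(d,205,120,100,90,7,"pics/c9.png")
E
```

```text
t 7.17 pos [0.6325 0.2252 0.0475] rot [-179.91   -0.22    1.55] F [ 1.2  0.6 -1.7] M [-0.12 -0.    0.02] w 0.0296
d [-0.0017 -0.0001 -0.0029] rv [-0.0017  0.0039  0.0008] J [ 36.  29. -12.   0. -49.  55.]
7.22 [0.6323 0.2253 0.0475] [-179.9    -0.22    1.55] [ 36.2  28.7 -11.8   0.1 -49.3  55.3] [-0.2  0.  -2.3] 0.03
```

View pics/c8.png

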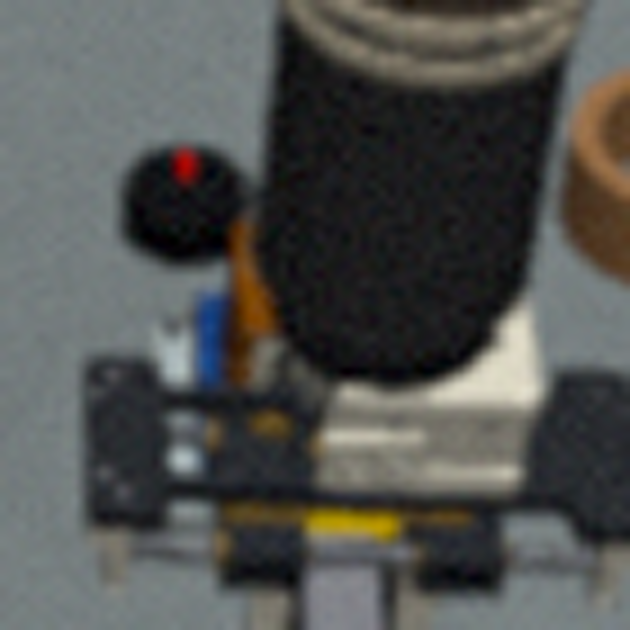

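View pics/c9.png

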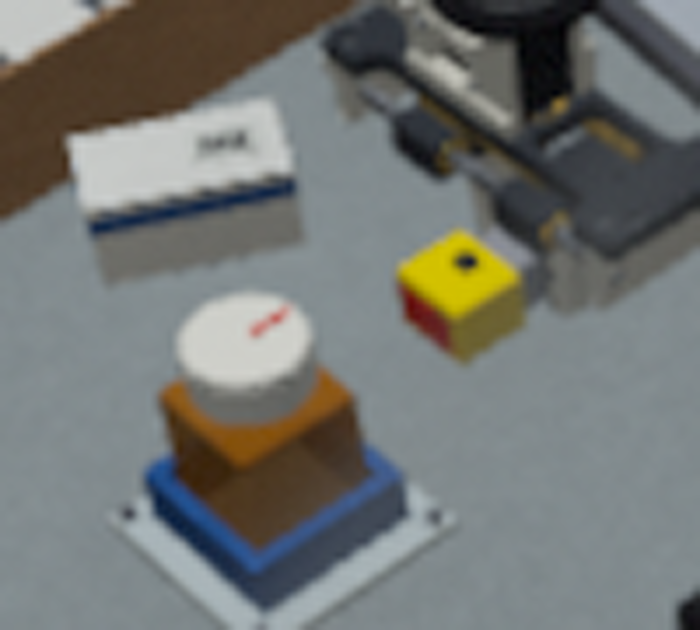

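```bash
python3 - <<'E'
from h import *
d=np.load("pics/e_side.npy")
print(proj(d,[.5896,.2242,.0855]), np.array([466,262])/7+[205-.4,120-.4])
# window corners red: pred nose
n=[.6323-.065,.2235,.068]; print((proj(d,[n])-[204.6,119.6])*7)
for a,b in [(22,17),(-22,17),(-22,-17),(22,-17)]: print((proj(d,[[n[0],n[1]+a/1000,n[2]+b/1000]])-[204.6,119.6])*7)
E
```

```text
[[271.11432445 157.43002191]] [271.17142857 157.02857143]
[[430.63082155 318.08598702]]
[[396.12461822 264.95418726]]
[[458.03399833 315.67534922]]
[[464.99890348 371.00511087]]
[[404.28816571 320.40333156]]
```

Call:
carry_out(plan=[[-0.002,0,-0.003,-0.002,0.004,0.001],[0,0,0,0,0,0],[0,0,0,0,0,0]])

```text
time_s: 7.52
tcp_pos: [0.6306, 0.2257, 0.0456]
eef_rot: [-180.0, -0.1, 1.6]
contact_force: [0.2, -0.8, -1.4]
gripper_width: 0.0297
```

```bash
python3 go.py .6308 .2251 .0446 1.6
```

```text
t 7.52 pos [0.6306 0.2257 0.0456] rot [-1.7997e+02 -5.0000e-02  1.6300e+00] F [ 0.2 -0.8 -1.4] M [-0.15  0.   -0.03] w 0.0297
d [ 0.0002 -0.0006 -0.001 ] rv [-0.0006  0.0009 -0.0005] J [ 36.  29. -12.   0. -49.  55.]
```

Call:
carry_out(plan=[[0,-0.0005,-0.001,0,0,0],[0,0,0,0,0,0],[0,0,0,0,0,0],[0,0,0,0,0,0],[0,0,0,0,0,0],[0,0,0,0,0,0],[0,0,0,0,0,0],[0,0,0,0,0,0],[0,0,0,0,0,0],[0,0,0,0,0,0],[0,0,0,0,0,0],[0,0,0,0,0,0]])

```text
time_s: 8.52
tcp_pos: [0.6307, 0.2251, 0.0446]
eef_rot: [-180.0, -0.1, 1.6]
contact_force: [-0.5, 1.0, -1.6]
gripper_width: 0.0297
```

Call:
carry_out(plan=[[0,0,0,0,0,0],[0,0,0,0,0,0],[0,0,0,0,0,0],[0,0,0,0,0,0],[0,0,0,0,0,0],[0,0,0,0,0,0],[0,0,0,0,0,0],[0,0,0,0,0,0],[0,0,0,0,0,0],[0,0,0,0,0,0],[0,0,0,0,0,0],[0,0,0,0,0,0]])

```text
time_s: 9.52
tcp_pos: [0.6307, 0.2251, 0.0447]
eef_rot: [-180.0, -0.1, 1.6]
contact_force: [0.2, -0.0, -2.2]
gripper_width: 0.0298
```

Call:
carry_out(plan=[[0,0,0,0,0,0],[0,0,0,0,0,0],[0,0,0,0,0,0],[0,0,0,0,0,0],[0,0,0,0,0,0],[0,0,0,0,0,0],[0,0,0,0,0,0],[0,0,0,0,0,0],[0,0,0,0,0,0],[0,0,0,0,0,0],[0,0,0,0,0,0],[0,0,0,0,0,0]])

```text
time_s: 10.52
tcp_pos: [0.6307, 0.2251, 0.0446]
eef_rot: [-180.0, -0.1, 1.6]
contact_force: [-0.3, -0.1, -1.8]
gripper_width: 0.0301
```

```bash
python3 go.py .6308 .2251 .0446 1.6; python3 snap.py f side;  python3 - <<'E'
from h import *
d=cv2.imread("pics/f_side.png");crop(d,205,120,100,90,7,"pics/c10.png")
E
```

```text
t 10.52 pos [0.6307 0.2251 0.0446] rot [-1.7997e+02 -6.0000e-02  1.6300e+00] F [-0.3 -0.1 -1.8] M [-0.11  0.03  0.  ] w 0.0301
d [ 0.0001 -0.     -0.    ] rv [-0.0006  0.001  -0.0006] J [ 36.  29. -12.   0. -49.  55.]
10.52 [0.6307 0.2251 0.0446] [-1.7997e+02 -6.0000e-02  1.6300e+00] [ 36.3  28.9 -12.    0.  -49.1  55.3] [-0.3 -0.1 -1.8] 0.0301
```

View pics/c10.png

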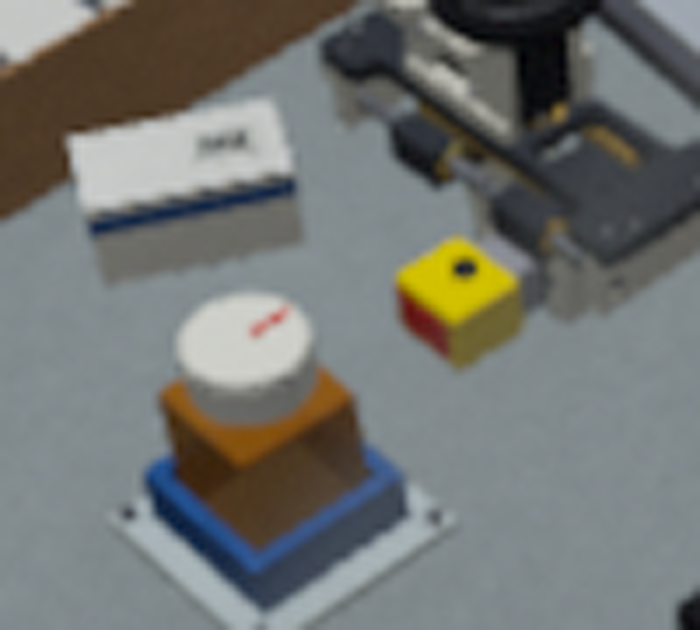

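Call:
carry_out(plan=[[0.005,0,0.02,0,0,0],[0.005,0,0.035,0,0,0],[0,0,0.035,0,0,0],[0,-0.01,0.035,0,0,0],[-0.005,-0.025,0.01,0,0,-0.04],[-0.015,-0.036,0,0,0,-0.05],[-0.015,-0.036,0,0,0,-0.05],[-0.015,-0.036,0,0,0,-0.05],[-0.015,-0.036,0,0,0,-0.05],[-0.015,-0.036,0,0,0,-0.05],[-0.015,-0.036,0,0,0,-0.05],[0,0,0,0,0,0]])

```text
time_s: 11.57
tcp_pos: [0.539, -0.0338, 0.1849]
eef_rot: [-180.0, -0.1, -18.5]
contact_force: [-0.5, 0.3, -1.9]
gripper_width: 0.0298
```

```bash
python3 go.py .5138 -.1324 .0266 -21
```

```text
t 11.57 pos [ 0.539  -0.0338  0.1849] rot [-1.7999e+02 -8.0000e-02 -1.8490e+01] F [-0.5  0.3 -1.9] M [ 0.09  0.1  -0.01] w 0.0298
d [-0.0252 -0.0986 -0.1583] rv [ 0.0002  0.0013 -0.0439] J [ 17.  10. -20.   0. -60.  54.]
```

Call:
carry_out(plan=[[-0.006,-0.025,0,0,0,-0.015],[-0.006,-0.025,-0.01,0,0,-0.015],[-0.006,-0.025,-0.02,0,0,-0.01],[-0.004,-0.015,-0.03,0,0,0],[0,0,-0.03,0,0,0],[0,0,0,0,0,0],[0,0,0,0,0,0]])

```text
time_s: 12.15
tcp_pos: [0.5157, -0.1308, 0.0973]
eef_rot: [-179.7, -0.6, -21.1]
contact_force: [0.4, 0.4, -0.9]
gripper_width: 0.03
```

```bash
python3 go.py .5138 -.1324 .0266 -21; python3 snap.py g wrist
```

```text
t 12.15 pos [ 0.5157 -0.1308  0.0973] rot [-179.72   -0.62  -21.14] F [ 0.4  0.4 -0.9] M [-0.13 -0.01  0.01] w 0.03
d [-0.0019 -0.0016 -0.0707] rv [-0.0006  0.0118  0.0024] J [  7.  14. -28.   0. -48.  62.]
12.15 [ 0.5157 -0.1308  0.0973] [-179.72   -0.62  -21.14] [  6.9  13.9 -27.6   0.1 -47.8  61.9] [ 0.4  0.4 -0.9] 0.03
```

View pics/g_wrist.png

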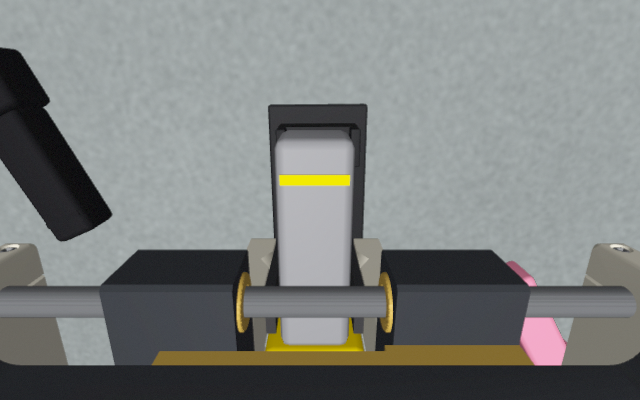

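Call:
carry_out(plan=[[-0.002,-0.0015,-0.01,0,0.012,0.002],[-0.001,0,-0.02,0,0.001,0],[-0.002,0,-0.016,0,0.002,0],[0,0,0,0,0,0],[0,0,0,0,0,0]])

```text
time_s: 12.62
tcp_pos: [0.5167, -0.1297, 0.0563]
eef_rot: [-179.8, -0.3, -20.7]
contact_force: [0.3, -0.5, -1.1]
gripper_width: 0.0298
```

```bash
python3 go.py .5138 -.1324 .0266 -21
```

```text
t 12.62 pos [ 0.5167 -0.1297  0.0563] rot [-179.83   -0.3   -20.68] F [ 0.3 -0.5 -1.1] M [-0.04 -0.    0.  ] w 0.0298
d [-0.0029 -0.0027 -0.0297] rv [-0.001   0.0061 -0.0056] J [  7.  17. -30.  -0. -43.  62.]
```

Call:
carry_out(plan=[[-0.003,-0.0027,-0.005,-0.001,0.006,-0.006],[-0.001,0,-0.006,0,0.001,0],[0,0,0,0,0,0],[0,0,0,0,0,0]])

```text
time_s: 12.95
tcp_pos: [0.5155, -0.1317, 0.0479]
eef_rot: [-179.9, -0.2, -20.9]
contact_force: [0.1, 0.3, -1.7]
gripper_width: 0.0298
```

```bash
python3 go.py .5138 -.1324 .0266 -21
```

```text
t 12.95 pos [ 0.5155 -0.1317  0.0479] rot [-179.93   -0.2   -20.92] F [ 0.1  0.3 -1.7] M [-0.06  0.01 -0.  ] w 0.0298
d [-0.0017 -0.0007 -0.0213] rv [ 0.0001  0.0036 -0.0014] J [  7.  18. -30.   0. -42.  62.]
```

Call:
carry_out(plan=[[-0.002,-0.001,-0.005,0,0.004,-0.001],[-0.0007,0,-0.006,0,0.001,0],[-0.0007,0,-0.006,0,0.001,0],[0,0,0,0,0,0],[0,0,0,0,0,0]])

```text
time_s: 13.37
tcp_pos: [0.5122, -0.1329, 0.03]
eef_rot: [180.0, 0.1, -21.0]
contact_force: [0.8, -0.7, -1.6]
gripper_width: 0.0299
```

```bash
python3 go.py .5138 -.1324 .0266 -21
```

```text
t 13.37 pos [ 0.5122 -0.1329  0.03  ] rot [ 1.7997e+02  7.0000e-02 -2.0980e+01] F [ 0.8 -0.7 -1.6] M [-0.13  0.06  0.01] w 0.0299
d [ 0.0016  0.0005 -0.0034] rv [ 0.     -0.0013 -0.0003] J [  7.  19. -31.  -0. -39.  62.]
```

Call:
carry_out(plan=[[0.0015,0.0005,-0.003,0,-0.001,0],[0,0,0,0,0,0],[0,0,0,0,0,0]])

```text
time_s: 13.62
tcp_pos: [0.514, -0.1324, 0.0267]
eef_rot: [180.0, 0.0, -21.0]
contact_force: [-0.3, 0.3, -2.0]
gripper_width: 0.0304
```

```bash
python3 go.py .5138 -.1324 .0266 -21
```

```text
t 13.62 pos [ 0.514  -0.1324  0.0267] rot [ 1.7998e+02  2.0000e-02 -2.0980e+01] F [-0.3  0.3 -2. ] M [-0.13  0.08  0.03] w 0.0304
d [-0.0002 -0.     -0.0001] rv [ 0.0002 -0.0004 -0.0004] J [  7.  20. -31.   0. -39.  62.]
```

Call:
carry_out(plan=[[0,0,-0.0005,0,0,0],[0,0,0,0,0,0]])

```text
time_s: 13.78
tcp_pos: [0.5142, -0.1324, 0.0267]
eef_rot: [180.0, 0.0, -21.0]
contact_force: [0.0, 1.0, -1.8]
gripper_width: 0.0297
```

Call:
carry_out(plan=[[0,0,0,0,0,0],[0,0,0,0,0,0],[0,0,0,0,0,0],[0,0,0,0,0,0],[0,0,0,0,0,0],[0,0,0,0,0,0],[0,0,0,0,0,0],[0,0,0,0,0,0],[0,0,0,0,0,0],[0,0,0,0,0,0]], fingers=-1)

```text
time_s: 14.62
tcp_pos: [0.5154, -0.1324, 0.0276]
eef_rot: [-180.0, -0.1, -20.9]
contact_force: [-0.5, 0.3, -0.1]
gripper_width: 0.0866
```

Call:
carry_out(plan=[[0,0,0.01,0,0,0],[0,0,0.02,0,0,0],[0,0,0.035,0,0,0],[0,0,0.035,0,0,0],[0,0,0.035,0,0,0],[0,0,0.03,0,0,0],[0,0,0,0,0,0]])

```text
time_s: 15.2
tcp_pos: [0.5112, -0.1333, 0.2022]
eef_rot: [179.8, 0.1, -20.9]
contact_force: [1.6, -0.5, 1.1]
gripper_width: 0.0876
```

```bash
python3 snap.py i wrist side; python3 - <<'E'
from h import *
d=cv2.imread("pics/i_side.png");crop(d,285,220,90,65,7,"pics/c11.png")
E
```

```text
15.25 [ 0.5104 -0.133   0.2   ] [179.82   0.26 -20.97] [  6.8   8.  -19.9   0.  -62.4  62.3] [-0.3 -0.5 -0.2] 0.0876
```

View pics/i_wrist.png

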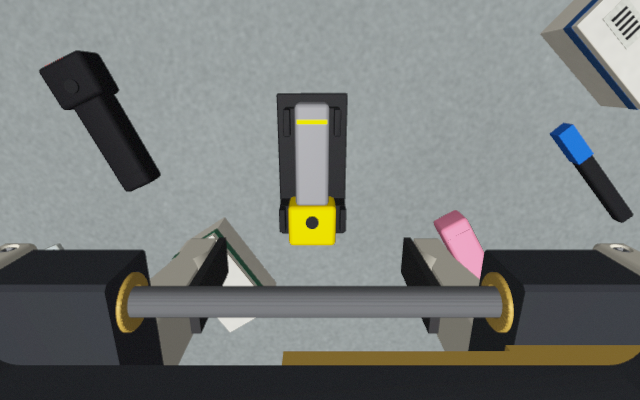

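View pics/c11.png

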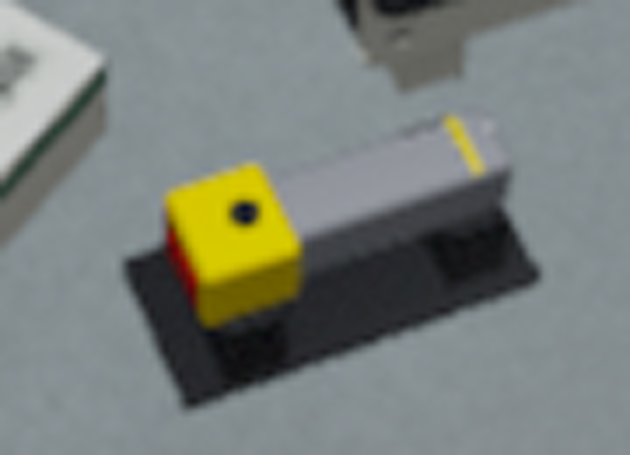

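Call:
carry_out(plan=[[-0.002,0.02,0.01,0,0,0],[-0.004,0.036,0.005,0,0,0],[-0.004,0.036,0,0,0,0],[-0.004,0.036,0,0,0,0],[-0.004,0.036,0,0,0,0],[-0.004,0.036,0,0,0,0],[-0.004,0.036,0,0,0,0],[-0.004,0.036,0,0,0,0],[-0.004,0.036,0,0,0,0],[-0.002,0.02,0,0,0,0],[0,0,0,0,0,0]])

```text
time_s: 16.22
tcp_pos: [0.4607, 0.2054, 0.2024]
eef_rot: [179.0, 1.3, -21.5]
contact_force: [-0.3, -0.1, 0.1]
gripper_width: 0.0878
```

```bash
python3 go.py .4755 .2205 .2 -21; 
```

```text
t 16.22 pos [0.4607 0.2054 0.2024] rot [179.01   1.29 -21.46] F [-0.3 -0.1  0.1] M [-0.08 -0.09 -0.01] w 0.0878
d [ 0.0148  0.0151 -0.0024] rv [ 0.0079 -0.0272  0.0079] J [ 46.   6. -21.  -1. -64.  23.]
```

Call:
carry_out(plan=[[0.015,0.015,0,0.008,-0.027,0.008],[0,0,0,0,0,0],[0,0,0,0,0,0]])

```text
time_s: 16.47
tcp_pos: [0.4735, 0.2211, 0.1987]
eef_rot: [179.7, 0.2, -20.8]
contact_force: [-0.1, 0.5, -0.5]
gripper_width: 0.0879
```

```bash
python3 go.py .4755 .2205 .2 -21; python3 snap.py j wrist side scene; python3 - <<'E'
from h import *
a=cv2.imread("pics/j_wrist.png");crop(a,215,100,200,145,4,"pics/c12.png")
E
```

```text
t 16.47 pos [0.4735 0.2211 0.1987] rot [179.67   0.18 -20.77] F [-0.1  0.5 -0.5] M [-0.17  0.08  0.06] w 0.0879
d [ 0.002  -0.0006  0.0013] rv [ 0.0042 -0.005  -0.004 ] J [ 47.   8. -20.  -0. -62.  23.]
16.57 [0.4738 0.2208 0.199 ] [ 1.797e+02  1.600e-01 -2.082e+01] [ 46.5   7.6 -20.5  -0.  -62.3  22.7] [-0.5  0.1 -0.7] 0.0878
```

View pics/c12.png

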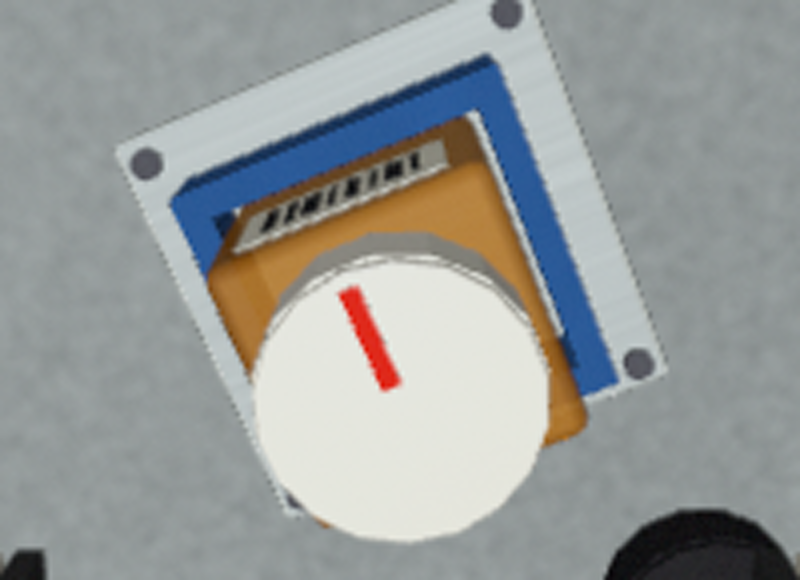

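```bash
cat > m4.py <<'E'
from h import *
w=np.load("pics/j_wrist.npy");f=lambda u,v:(u/4+215-.4,v/4+100-.4)
an=lambda a,b:np.degrees(np.arctan2(*( (b-a)[[1,0]])))
for z in (.117,.119): print("cap",onz(w,f(402,398),z),an(onz(w,f(391,390),z),onz(w,f(348,290),z)))
h=[onz(w,f(*p),.008) for p in [(147,163),(508,13),(638,364)]]
print((h[0]+h[2])/2,an(h[1],h[0])-90,an(h[2],h[1]))
g=[onz(w,f(*p),.086) for p in [(235,252),(470,165)]];print("front",an(g[1],g[0])-90,(g[0]+g[1])/2)
g=[onz(w,f(*p),.086) for p in [(585,410),(495,180)]];print("right",an(g[0],g[1]))
l=[onz(w,f(*p),.082) for p in [(234,245),(440,170)]];print("label top",an(l[1],l[0])-90,l)
E
python3 m4.py
```

```text
cap [0.47550774 0.22037583 0.117     ] 1.2975496186723583
cap [0.47614526 0.22014687 0.119     ] 1.2975496186725302
[0.47449779 0.22110003 0.008     ] 1.306657915561388 1.295568629134568
front -0.38758247019211467 [0.50578102 0.21931305 0.086     ]
right 1.5086731661830814
label top -0.7243452586064052 [array([0.50666205, 0.24438417, 0.082     ]), array([0.50610754, 0.2005245 , 0.082     ])]
```

Call:
carry_out(plan=[[0.002,-0.001,-0.015,0.004,-0.005,-0.004],[0,0,-0.025,0,0,0],[0,0,-0.02,0,0,0],[0,0,-0.01,0,0,0],[0,0,0,0,0,0],[0,0,0,0,0,0]])

```text
time_s: 17.12
tcp_pos: [0.4762, 0.2154, 0.1284]
eef_rot: [-179.8, -0.1, -21.4]
contact_force: [0.6, -0.4, 0.1]
gripper_width: 0.0875
```

```bash
python3 go.py .4755 .2203 .094 -21
```

```text
t 17.12 pos [0.4762 0.2154 0.1284] rot [-1.7983e+02 -8.0000e-02 -2.1390e+01] F [ 0.6 -0.4  0.1] M [-0.08  0.09  0.01] w 0.0875
d [-0.0007  0.0049 -0.0344] rv [-0.0022  0.0024  0.0068] J [ 46.  11. -26.   0. -52.  23.]
```

Call:
carry_out(plan=[[-0.001,0.005,-0.01,-0.002,0.002,0.007],[0,0.0005,-0.012,0,0,0],[0,0.0005,-0.008,0,0,0],[0,0,0,0,0,0],[0,0,0,0,0,0]])

```text
time_s: 17.53
tcp_pos: [0.4769, 0.2227, 0.0994]
eef_rot: [-179.7, -0.1, -21.0]
contact_force: [-0.7, 1.1, -0.7]
gripper_width: 0.0877
```

```bash
python3 go.py .4755 .2203 .094 -21
```

```text
t 17.53 pos [0.4769 0.2227 0.0994] rot [-1.7974e+02 -1.5000e-01 -2.0990e+01] F [-0.7  1.1 -0.7] M [-0.09  0.03  0.02] w 0.0877
d [-0.0014 -0.0024 -0.0054] rv [-0.0033  0.0041 -0.0002] J [ 46.  13. -28.   0. -48.  23.]
```

Call:
carry_out(plan=[[-0.0015,-0.0025,-0.005,-0.003,0.004,0],[0,0,0,0,0,0],[0,0,0,0,0,0]])

```text
time_s: 17.78
tcp_pos: [0.4758, 0.2207, 0.0951]
eef_rot: [-179.9, -0.0, -21.0]
contact_force: [-1.0, -0.5, 0.1]
gripper_width: 0.0876
```

```bash
python3 go.py .4755 .2203 .094 -21
```

```text
t 17.78 pos [0.4758 0.2207 0.0951] rot [-1.7993e+02 -3.0000e-02 -2.0950e+01] F [-1.  -0.5  0.1] M [-0.09  0.04  0.02] w 0.0876
d [-0.0003 -0.0004 -0.0011] rv [-0.001   0.0009 -0.0008] J [ 46.  14. -28.  -0. -48.  23.]
```

Call:
carry_out(plan=[[0,0,-0.001,0,0,0],[0,0,0,0,0,0],[0,0,0,0,0,0],[0,0,0,0,0,0],[0,0,0,0,0,0],[0,0,0,0,0,0],[0,0,0,0,0,0],[0,0,0,0,0,0],[0,0,0,0,0,0],[0,0,0,0,0,0]], fingers=1, force=50)

```text
time_s: 18.62
tcp_pos: [0.4761, 0.2207, 0.095]
eef_rot: [-179.9, -0.1, -21.0]
contact_force: [0.2, -0.7, -0.5]
gripper_width: 0.0537
```

```bash
python3 go.py .4755 .2203 .094 -21; python3 snap.py k side;  python3 - <<'E'
from h import *
d=cv2.imread("pics/k_side.png");crop(d,200,120,90,90,7,"pics/c13.png")
E
```

```text
t 18.62 pos [0.4761 0.2207 0.095 ] rot [-1.7986e+02 -6.0000e-02 -2.0960e+01] F [ 0.2 -0.7 -0.5] M [-0.17  0.04  0.06] w 0.0537
d [-0.0006 -0.0004 -0.001 ] rv [-0.0019  0.0019 -0.0006] J [ 46.  14. -28.   0. -48.  23.]
18.62 [0.4761 0.2207 0.095 ] [-1.7986e+02 -6.0000e-02 -2.0960e+01] [ 46.3  13.7 -28.3   0.  -47.8  22.7] [ 0.2 -0.7 -0.5] 0.0537
```

View pics/c13.png

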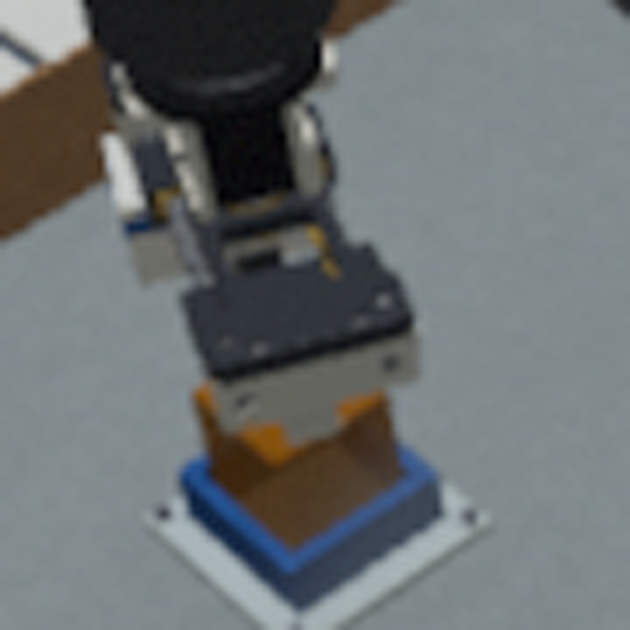

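Call:
carry_out(plan=[[0,0,0,0,0,0.04],[0,0,0,0,0,0.05],[0,0,0,0,0,0.05],[0,0,0,0,0,0.05],[0,0,0,0,0,0.05]])

```text
time_s: 19.08
tcp_pos: [0.4761, 0.2208, 0.095]
eef_rot: [-179.8, -0.1, -6.8]
contact_force: [0.1, 0.7, -0.9]
gripper_width: 0.0534
```

```bash
python3 go.py .4761 .2207 .095 50
```

```text
t 19.08 pos [0.4761 0.2208 0.095 ] rot [-1.7984e+02 -5.0000e-02 -6.8000e+00] F [ 0.1  0.7 -0.9] M [-0.02  0.07 -0.19] w 0.0534
d [ 0.     -0.0001  0.    ] rv [-3.100e-03 -2.000e-04  9.914e-01] J [ 46.  14. -28.  -0. -48.  37.]
```

Call:
carry_out(plan=[[0,0,0,0,0,0.07],[0,0,0,0,0,0.07],[0,0,0,0,0,0.07],[0,0,0,0,0,0.07],[0,0,0,0,0,0.07],[0,0,0,0,0,0.07],[0,0,0,0,0,0.07],[0,0,0,0,0,0.05]])

```text
time_s: 19.75
tcp_pos: [0.4759, 0.2215, 0.095]
eef_rot: [-179.7, -0.1, 25.6]
contact_force: [-0.7, -0.4, -0.4]
gripper_width: 0.0535
```

```bash
python3 go.py .4761 .2207 .095 50
```

```text
t 19.75 pos [0.4759 0.2215 0.095 ] rot [-1.7974e+02 -5.0000e-02  2.5570e+01] F [-0.7 -0.4 -0.4] M [-0.15  0.23 -0.18] w 0.0535
d [ 0.0002 -0.0008  0.    ] rv [-0.0041 -0.0021  0.4263] J [ 46.  14. -28.  -0. -48.  70.]
```

Call:
carry_out(plan=[[0,-0.001,0,-0.003,-0.002,0.07],[0,0,0,0,0,0.07],[0,0,0,0,0,0.07],[0,0,0,0,0,0.07],[0,0,0,0,0,0.07],[0,0,0,0,0,0.05],[0,0,0,0,0,0],[0,0,0,0,0,0]])

```text
time_s: 20.42
tcp_pos: [0.4765, 0.2223, 0.097]
eef_rot: [-179.9, -0.3, 49.7]
contact_force: [-1.1, 0.1, 0.1]
gripper_width: 0.0534
```

```bash
python3 go.py .4761 .2207 .095 50; python3 snap.py l wrist side;  python3 - <<'E'
from h import *
d=cv2.imread("pics/l_side.png");crop(d,200,120,90,90,7,"pics/c14.png")
E
```

```text
t 20.42 pos [0.4765 0.2223 0.097 ] rot [-179.89   -0.28   49.74] F [-1.1  0.1  0.1] M [-0.24  0.07  0.03] w 0.0534
d [-0.0004 -0.0016 -0.002 ] rv [-0.0049  0.0017  0.0046] J [ 46.  14. -28.  -0. -48.  94.]
20.47 [0.4766 0.2224 0.0971] [-179.89   -0.28   49.73] [ 46.3  13.7 -28.   -0.2 -48.1  93.5] [ 0.3 -1.2 -0.3] 0.0533
```

View pics/l_wrist.png

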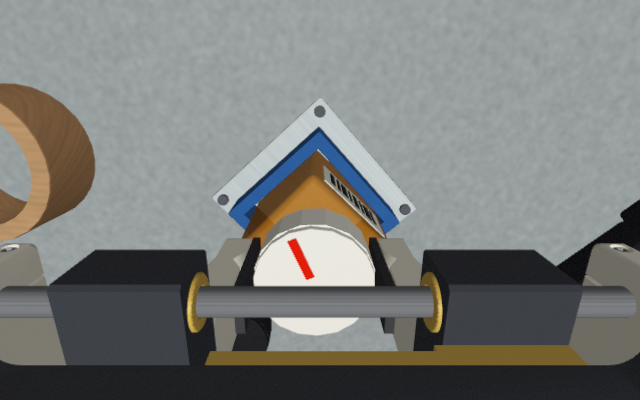

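View pics/c14.png

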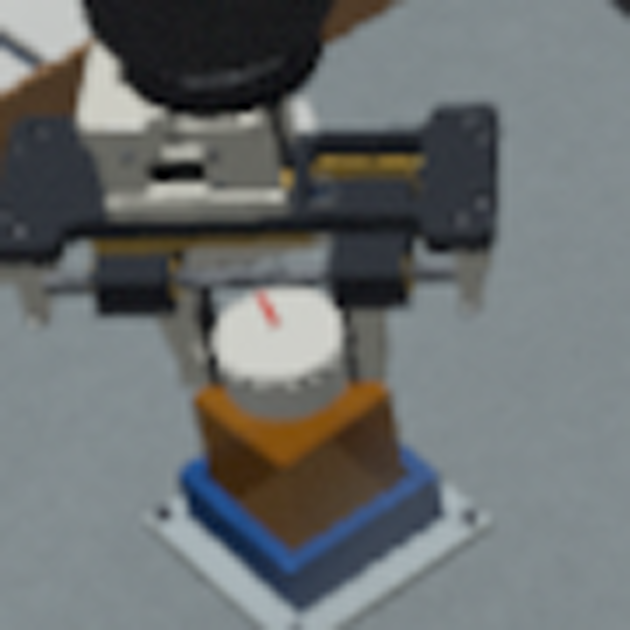

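```bash
python3 - <<'E'
from h import *
a=cv2.imread("pics/l_wrist.png");crop(a,210,95,210,245,2.4,"pics/c15.png")
w=np.load("pics/l_wrist.npy")
an=lambda a,b:np.degrees(np.arctan2(*( (b-a)[[1,0]])))
z=.121
print("stripe",an(onz(w,(310,278.5),z),onz(w,(292.5,240.5),z)))
g=[onz(w,p,.088) for p in [(326,177),(385,236)]]; print("label top",an(g[1],g[0])-90)
E
```

```text
stripe 71.66126105930238
label top 4.112939752345071
```

View pics/c15.png

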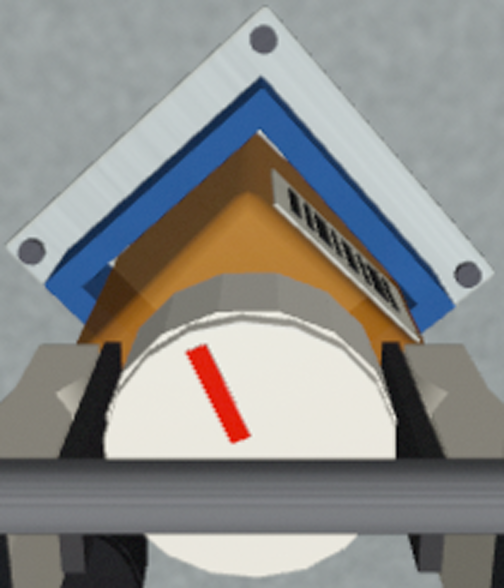

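Call:
carry_out(plan=[[0,0,0.003,0,0,0],[0,0,0.004,0,0,0],[0,0,0.004,0,0,0],[0,0,0,0,0,0]])

```text
time_s: 20.85
tcp_pos: [0.4771, 0.2225, 0.1091]
eef_rot: [-179.9, -0.3, 49.6]
contact_force: [-0.2, 0.4, -0.2]
gripper_width: 0.0531
```

```bash
python3 go.py .4765 .2222 .126 49.7
```

```text
t 20.85 pos [0.4771 0.2225 0.1091] rot [-179.92   -0.29   49.56] F [-0.2  0.4 -0.2] M [-0.11 -0.03  0.06] w 0.0531
d [-0.0006 -0.0003  0.0169] rv [-0.0047  0.0023  0.0025] J [ 46.  13. -27.  -0. -50.  93.]
```

Free, no drag from the threads. Raise to the final height.

Call:
carry_out(plan=[[-0.0005,0,0.006,-0.004,0.002,0.002],[0,0,0.006,0,0,0],[0,0,0.003,0,0,0],[0,0,0,0,0,0],[0,0,0,0,0,0]])

```text
time_s: 21.27
tcp_pos: [0.4771, 0.2229, 0.1269]
eef_rot: [180.0, -0.1, 49.7]
contact_force: [-0.5, -0.1, 0.2]
gripper_width: 0.0534
```

```bash
python3 go.py .4765 .2222 .126 49.7; python3 snap.py m wrist side scene;  python3 - <<'E'
from h import *
d=cv2.imread("pics/m_side.png");a=cv2.resize(d[120:210,200:290],None,fx=6,fy=6,interpolation=2)
w=cv2.imread("pics/m_wrist.png");cv2.imwrite("pics/c16.png",a);crop(w,190,80,240,270,2.2,"pics/c17.png")
E
```

```text
t 21.27 pos [0.4771 0.2229 0.1269] rot [ 1.7999e+02 -1.4000e-01  4.9650e+01] F [-0.5 -0.1  0.2] M [-0.2   0.01 -0.04] w 0.0534
d [-0.0006 -0.0007 -0.0009] rv [-0.0018  0.0017  0.0008] J [ 46.  12. -26.   0. -52.  93.]
21.37 [0.477  0.2228 0.1267] [ 1.7999e+02 -1.2000e-01  4.9650e+01] [ 46.4  11.7 -25.9   0.  -52.2  93.2] [ 0.3  0.6 -0.2] 0.0533
```

View pics/c16.png

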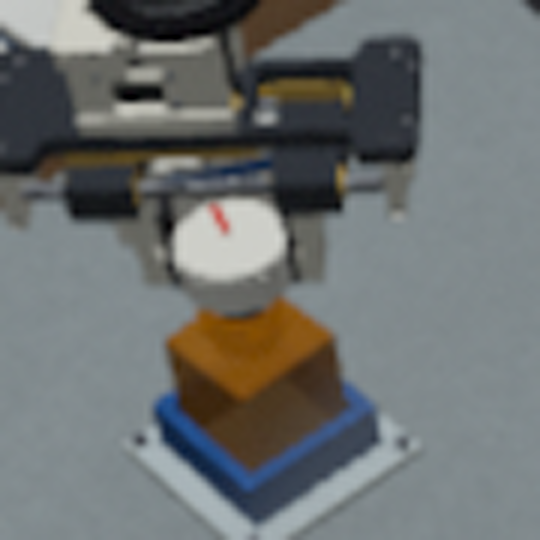

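View pics/c17.png

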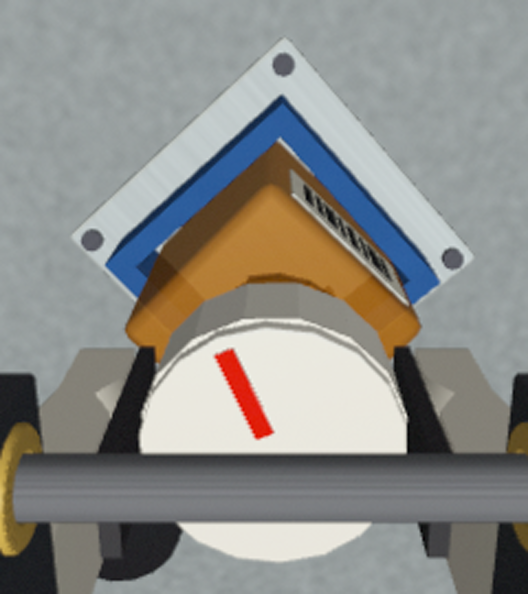

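View pics/m_scene.png

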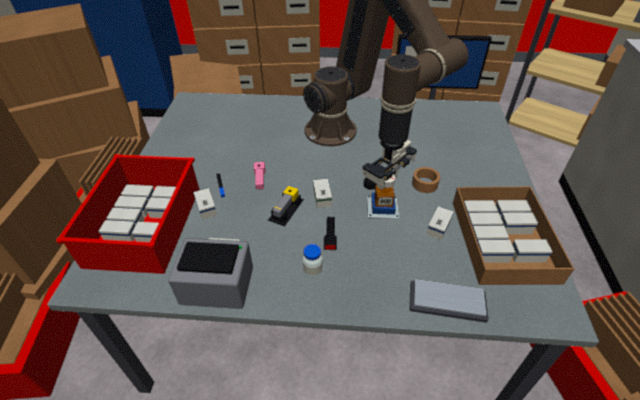

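```bash
python3 - <<'E'
from h import *
w=np.load("pics/m_wrist.npy");f=lambda u,v:(u/2.2+190-.3,v/2.2+80-.3)
L,R,F=[onz(w,f(*p),.086) for p in [(128,332),(420,325),(272,186)]]
print(L,R,F,(L+R)/2,np.linalg.norm(L-R))
# predicted jar outline for candidate centre/yaw
for c in [(.4755,.2210),(.477,.2228)]:
    for z,s in((.088,.031),):
        q=[]
        for a,b in [(1,1),(1,-1),(-1,1)]:
            v=Ro.from_euler('z',3.5,degrees=True).apply([a*s,b*s,z]);q.append([c[0]+v[0],c[1]+v[1],z])
        print(c,((proj(w,q)-[189.7,79.7])*2.2).round(0).tolist())
print("cap top centre",onz(w,f(273,440),.151))
S=np.load("pics/m_side.npy")
for c in [(.4755,.2210),(.477,.2228)]: print(((proj(S,[[*c,.151],[*c,.127]])-[199.6,119.6])*6).round(0).tolist())
E
```

```text
[0.44335086 0.24676033 0.086     ] [0.50728111 0.19519785 0.086     ] [0.50146738 0.25244002 0.086     ] [0.47531599 0.22097909 0.086     ] 0.08213260939615744
(0.4755, 0.221) [[277.0, 176.0], [431.0, 334.0], [117.0, 328.0]]
(0.477, 0.2228) [[277.0, 167.0], [432.0, 326.0], [116.0, 320.0]]
cap top centre [0.47771735 0.22394928 0.151     ]
[[231.0, 240.0], [239.0, 277.0]]
[[231.0, 237.0], [239.0, 274.0]]
```

Call:
carry_out(plan=[[-0.0015,-0.0018,-0.0007,-0.002,0.002,0],[0,0,0,0,0,0],[0,0,0,0,0,0],[0,0,0,0,0,0],[0,0,0,0,0,0],[0,0,0,0,0,0]])

```text
time_s: 21.92
tcp_pos: [0.4747, 0.2202, 0.1246]
eef_rot: [-180.0, 0.2, 49.6]
contact_force: [0.1, -0.4, -0.5]
gripper_width: 0.0535
```

```bash
python3 go.py .4755 .221 .126 49.7; python3 snap.py n wrist side; python3 - <<'E'
from h import *
d=cv2.imread("pics/n_side.png");w=cv2.imread("pics/n_wrist.png")
a=cv2.resize(d[120:210,200:290],(400,400),interpolation=2);b=cv2.resize(w[80:320,190:430],(400,400),interpolation=2)
cv2.imwrite("pics/c18.png",np.hstack([a,b]))
E
```

```text
t 21.92 pos [0.4747 0.2202 0.1246] rot [-179.98    0.21   49.64] F [ 0.1 -0.4 -0.5] M [-0.14  0.    0.06] w 0.0535
d [0.0008 0.0008 0.0014] rv [ 0.0025 -0.0027  0.001 ] J [ 46.  12. -26.  -0. -52.  93.]
21.97 [0.4747 0.2202 0.1246] [-179.98    0.21   49.64] [ 46.4  11.8 -26.2  -0.  -52.3  93.3] [-0.5 -0.9  0.2] 0.0534
```

View pics/c18.png

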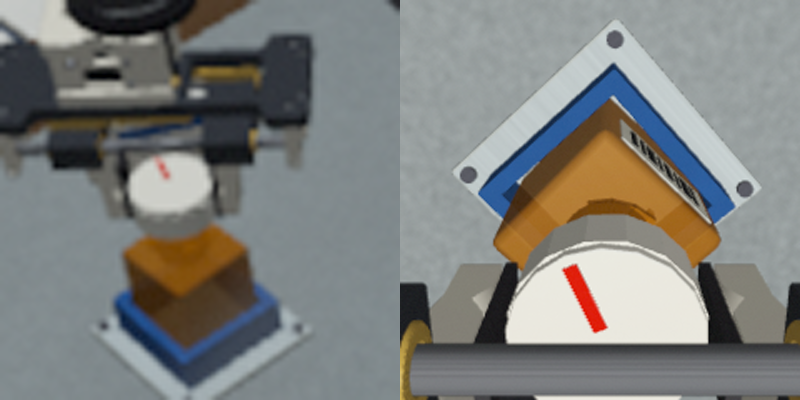

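Call:
carry_out(plan=[[0.0007,0.0007,0.0017,0.002,-0.002,0],[0,0,0,0,0,0],[0,0,0,0,0,0],[0,0,0,0,0,0],[0,0,0,0,0,0],[0,0,0,0,0,0],[0,0,0,0,0,0],[0,0,0,0,0,0],[0,0,0,0,0,0],[0,0,0,0,0,0]])

```text
time_s: 22.85
tcp_pos: [0.4755, 0.2211, 0.1266]
eef_rot: [-180.0, 0.0, 49.6]
contact_force: [-0.6, -0.2, 0.5]
gripper_width: 0.0535
```

```bash
python3 go.py .4755 .221 .1265 49.7
```

```text
t 22.85 pos [0.4755 0.2211 0.1266] rot [-1.7999e+02  1.0000e-02  4.9640e+01] F [-0.6 -0.2  0.5] M [-0.14 -0.01  0.04] w 0.0535
d [-0.     -0.0001 -0.0001] rv [-0.     -0.0002  0.001 ] J [ 46.  12. -26.  -0. -52.  93.]
```

```bash
python3 -c "
from plant import r
print(r.close_job())"
```

```text
the job is handed in; nothing more can be done
None
```

I did both parts in the order asked and handed the job in at about 23 s. The cap is off the jar and still in the gripper.

- **Scanner:** I held it about 3 s, level to within 0.1° and steady to within 0.1 mm. By my measurements the nose was about 6 cm from the middle of the label and square to it. The gripper hid the line to the label in the scene view, so I checked the aim from the side view and the calculated poses. I laid it back in its cradle nose first, as before. The wrist and side pictures show it seated and centred.
- **Cap:** I turned it left about 71°, which leaves it about 68° ahead of the jar. The turning resistance dropped to zero and the cap rose 2 mm by itself, so the threads had let go. I then lifted it straight up with no drag. The side picture shows the jar still down in the nest.
- **Last readings:** the cap is level and still, held at 53.5 mm. Its skirt is about 14.5 mm over the rim. Its axis is within about 1 mm of where I measured the jar's centre, after I corrected a 2.4 mm offset.
- **Disagreements:** my measurements of the jar's heading before turning differed by about 2° between its edges. The cap's position differed by 1–2 mm between cameras. Nothing else on the table was touched, and no other check failed.

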